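Find the solid hammer ram by its heft

TASK

The stripped hammer standing on the bench needs the solid ram, but the two spare rams in the blue steel case look alike: one is solid, the other hollow. Swing the case's latch lever well aside off its stud, open the lid right up, lift the two rams right out of their pockets in turn to feel which is heavier, and see that the lighter one ends up standing back in its own pocket. Finish still holding the heavier ram in the gripper, upright, lined up over the open mouth of the hammer's barrel with its lower end a few centimetres above it and not touching it; leave everything else on the bench and in the case where it is.

Things in the scene. Friction and masses are not known exactly. Their poses are not given: they have to be found in the camera images.
- case: Spares case of blue sheet steel fixed to the bench, 180 mm deep (its x) by 280 mm wide (its y) by 100 mm high; origin at the centre of its underside. Its own x axis points away from the latch side towards the hinge side, y to the left, z up. Walls 4 mm; a black insert inside has its top 30 mm above the case's underside. The closed lid hides the inside.
- latch_pivot (a point): Pivot axis of the latch lever on the front (-x) side of the case, 40 mm above the bench; the axis runs along the case's x.
- latch_knob (a point): Middle of the black round knob at the top end of the steel latch lever: 16 mm in diameter, 36 mm long along the case's x (sticking out from the lever towards -x), 88 mm from the pivot. With the lever upright it stands 128 mm above the bench, above the edge of the lid and in front of it.
- latch (a joint): Angle of the latch lever (rad): 0 = upright, its hook over the stud of the lid, so that the lid cannot rise; it swings in the plane of the case's front, the knob moving to the case's +y (left) and down, to 1.5 = lying to the left. The stud is free from about 0.35. It stays where it is left; about 1 N at the knob moves it.
- lid_hinge (a point): Hinge axis of the lid on the far (+x) top edge of the case, 100 mm above the bench; the axis runs along the case's y.
- lid_handle (a point): Grip point of the lid's handle: a staple of 10 mm round steel bar on top of the lid, near its front edge; the bar runs along the case's y, 66 mm long over all, its centre 40 mm above the hinge's level with a leg down to the lid at each end. This point lies between the two legs, 10 mm under the bar's centre line; with the lid shut it is 150 mm in front of the hinge and 30 mm above it, 27 mm above the lid's surface. It moves with the lid.
- lid (a joint): Angle of the lid (rad): 0 = shut, grows as its front edge rises, 1.57 = standing straight up, at most 1.85. Mass 0.45 kg; the hinge is stiff, so the lid stays where it is left; about 7 N at the handle opens it. Once it stands up, the handle is on its far (+x) side. The lid reaches 185 mm from the hinge.
- pocket_left (a point): Centre of the floor of the left (case's +y) round pocket in the insert: 38 mm wide, 20 mm deep, floor 10 mm above the bench, 105 mm in front of the hinge. In it stands one of the two rams, upright: a plain turned steel cylinder 32 mm in diameter and 76 mm tall with a black O-ring near its top, with 3 mm of play all round, so its middle is 38 mm above this point and its top 76 mm above it.
- pocket_right (a point): Centre of the floor of the right (-y) pocket, 90 mm from the left one, of the same size. In it stands the other ram, the same outside. One ram is solid steel (0.4 to 0.55 kg), the other hollow and closed (0.19 to 0.3 kg); which of them stands left varies, cannot be seen, and no reading gives the rams' poses.
- barrel_mouth (a point): Centre of the open top of the hammer's barrel: a steel sleeve with a 36 mm bore, 46 mm outside, its rim 165 mm above the bench. The barrel housing is cast aluminium with cooling fins and a crank case on one side, standing upright in a steel stand fixed to the bench, 130 mm square; nothing on it is higher than the rim.
- bearing: Bystander: ball bearing, 40 mm in diameter and 12 mm high, lying on the insert inside the case near the hinge. Origin at the centre of its underside.
- brush_box: Bystander: small cardboard box, 30 x 45 x 18 mm, lying on the insert in the case's far right corner. Origin at the centre of its underside.
- wrench: Bystander: open-ended wrench, 170 mm long, lying flat on the bench.
- screwdriver: Bystander: screwdriver with a black handle lying on the bench.
- chisel: Bystander: hammer chisel bit, about 260 mm long and 14 mm thick, lying on the bench in front of the case.
- oil_tin: Bystander: round tin with a paper label, 60 mm in diameter and 110 mm tall, standing on the bench behind the hammer. Origin at the centre of its underside.
- battery: Bystander: black tool battery, 115 x 78 x 63 mm, standing on the bench to the right of the case. Origin at the centre of its underside.

How it is judged:
On the way, in this order (a step that is already met when the one before it is completed fails the run):
1. the latch lever is swung aside, off the stud, with the lid still down (value of joint latch above 0.7 rad and value of joint lid below 0.15 rad), for 0.1 s.
2. the lid is open (value of joint lid above 1.2 rad), for 0.2 s.
3. the lighter ram is lifted clear of its pocket in the gripper (z of hollow_ram_mid in the frame of case above 0.078 m and contact force between the fingers and hollow_ram above 1 N), for 0.2 s.
4. the lighter ram stands in its own pocket again, let go (distance of hollow_ram_mid from where it was at the start of the episode below 0.012 m and angle between hollow_ram_mid's own z axis and vertical below 0.15 rad and contact force between each of the arm, the fingers and hollow_ram below 0.2 N), for 0.2 s.
At the end, for the whole second after the job is handed in: Heavier ram held still in the gripper, upright (0.2 rad), within 15 mm of the mouth's centre, lower end 5 to 65 mm above it, not touching the hammer; lighter ram upright in its own pocket (12 mm of its first place); latch aside (over 0.6 rad), lid open (over 1.1 rad) (horizontal distance between solid_ram_mid and barrel_mouth below 0.015 m and z of solid_ram_mid in the frame of barrel_mouth between 0.043 and 0.103 m and angle between solid_ram_mid's own z axis and vertical below 0.2 rad and contact force between the fingers and solid_ram above 1 N and linear speed of solid_ram below 0.03 m/s and contact force between solid_ram and hammer below 0.1 N and distance of hollow_ram_mid from where it was at the start of the episode below 0.012 m and angle between hollow_ram_mid's own z axis and vertical below 0.15 rad and value of joint latch above 0.6 rad and value of joint lid above 1.1 rad); the arm keeps its last pose, push and grip.
It fails at once if a thing lying in the case is shifted by more than 30 mm (distance of any of bearing, brush_box from where it was at the start of the episode above 0.03 m).
It fails at once if a thing lying on the bench is shifted by more than 30 mm (distance of any of wrench, screwdriver, chisel, oil_tin, battery from where it was at the start of the episode above 0.03 m).
It also fails if it takes over 72 s, if anything falls off the work surface, if the arm or the gripper's body presses on something with over 40 N, if the wrist force passes 120 N, or if a joint passes its speed limit or range.

ROBOT

A 6-joint arm with a two-finger parallel gripper is mounted at the origin on the work surface. World frame = base frame: x ahead of the robot, y to its left, z up, the work surface at z = 0. Lengths are in m, angles in rad, forces in N, time in s.
With the tool pointing down it reaches from about 0.425 to 1.125 m from the base axis. Payload 14.9 kg.
Tool frame: the origin (TCP) lies between the finger pads; the fingertips stand 25 mm ahead of it and the grasp point (between the pads) lies 6 mm ahead of it; z points along the fingers, y is the line along which they close (so a half turn about z gives the same grasp; the last joint's range is limited). The gripper opens to 91 mm and grips with 3 to 60 N. Pads are 32 mm wide; open, the fingers measure 118 mm over their backs; the gripper's body (76 mm by 178 mm) begins 60 mm behind the grasp point.
Start: joints at [1.114, 0.379, 1.734, -0, 1.028, -0.033], TCP at [0.288, 0.638, 0.239] pointing down, gripper open.
Joint ranges: [-2.77, 2.77], [-0.74, 2.19], [0, 2.66], [-1.06, 4.2], [0.31, 2.87], [-3.08, 3.08]. Speed limits (rad/s): [1.89, 1.89, 2.39, 3.14, 3.14, 3.14].

INTERFACE

Orientations are given as a unit quaternion [w, x, y, z].
In Python, from rig import robot gives the robot as it stands. The module is installed in compiled form; this text tells all that it offers.
- The arm moves only by the tool apply_moves, never from a script. Its argument "commands" is a list of rows, each an object of numbers: "dx", "dy", "dz": the shift along the tool's x, y, z in mm; "ax", "ay", "az": the turn, a rotation vector about the tool's x, y, z in degrees; "fingers": the closure in counts, from 0 (fully open) to 255 (shut). A call has 1 to 12 rows; each row shifts and turns the commanded pose from where the row before left it, along the tool's axes as they then stand; what a row does not reach is not made up. A row lasts 1/8 s, in which the tool goes at most 62.5 mm and 10.7 degrees, less where a joint would pass 70% of its speed; a pose out of reach is approached as far as the arm can. A call with a gripper value outside its range is refused whole. The fingers move at their own pace and stop on an object; "grip_force" is the grip in N (left out, the last holds). Time passes only in rows, so rows that do not move let the fingers close. It gives the time, the measured TCP pose, the force, the opening and the grip force at its end, in the units of the state.
- robot.read_state(): the state, without advancing time (a new reading comes with each control period).
- robot.snapshot(name): name is "scene" or "top" or "wrist"; returns a dict with "frame" (384x512x3 uint8, red, green, blue), "mtx" (3x3 intrinsics, pixels), "R" (3x3) and "t" (3): a world point X has camera coordinates R X + t. Camera axes: x right, y down, z forward; pixel columns grow to the right and rows downward; lengths in m; the calibration is good to about 2 mm. A picture is of the moment at which its call begins. There is no depth.
- robot.finish_job(): hands the job in; it is judged then, once.
The state is a dict: "clock": time; "qpos": joint angles; "qvel": joint speeds; "tau": joint torques, N m; "ee_pos": TCP position; "eef_rot": TCP orientation; "force": force on the tool from outside, world axes, zero at the start; "torque": the same for the moment, N m; "gripper_width": opening from 0.0 (shut) to 1.0 (fully open); "grip_force": force on a finger pad.
Only numpy, scipy, OpenCV 4.12 (cv2) and the standard library are available. Lean on these libraries where they do the work, as an engineer would, in place of code of your own. Each camera call takes 0.05 s, during which the arm holds its last target. There are 200 camera calls.

## Working session

There is one attempt and no reset: what is moved stays moved. The work goes in short steps, Python scripts to look and compute and a tool call to move; the robot and the scene stay as the last step left them, time stands still between calls to the robot, and variables do not carry over. Pictures are saved under pics/ and viewed, at most 10 in all, crops included, and the job is handed in when it is done.

Besides the shell and the picture viewer there is one more tool, called as name(argument=value, ...), one argument or row to a line, values as JSON. apply_moves: Moves the arm, as the interface text tells. Its arguments: {"type":"object","properties":{"commands":{"type":"array","items":{"type":"object","properties":{"dx":{"type":"number"},"dy":{"type":"number"},"dz":{"type":"number"},"ax":{"type":"number"},"ay":{"type":"number"},"az":{"type":"number"},"fingers":{"type":"number"}}}},"grip_force":{"type":"number"}},"required":["commands"]}

```bash
mkdir -p pics; cat > h.py <<'E'
from rig import robot
import numpy as np, cv2
from scipy.spatial.transform import Rotation as Ro
def snap(n,save=None):
    s=robot.snapshot(n)
    if save: cv2.imwrite('pics/'+save+'.png',s['frame'][:,:,::-1])
    s['R']=np.array(s['R']);s['t']=np.array(s['t']);s['mtx']=np.array(s['mtx'])
    return s
def ray(s,u,v):
    d=s['R'].T@np.linalg.inv(s['mtx'])@np.array([u,v,1.]); return -s['R'].T@s['t'],d/np.linalg.norm(d)
def plane(s,u,v,z):
    o,d=ray(s,u,v); return o+d*(z-o[2])/d[2]
def tri(s1,p1,s2,p2):
    o1,d1=ray(s1,*p1);o2,d2=ray(s2,*p2)
    A=np.stack([d1,-d2],1);k=np.linalg.lstsq(A,o2-o1,rcond=None)[0]
    a=o1+k[0]*d1;b=o2+k[1]*d2; return (a+b)/2,np.linalg.norm(a-b)
def proj(s,X):
    c=s['R']@np.array(X)+s['t'];p=s['mtx']@c;return p[:2]/p[2]
def tool(st=None):
    st=st or robot.read_state();q=st['eef_rot'];return np.array(st['ee_pos']),Ro.from_quat([q[1],q[2],q[3],q[0]]).as_matrix()
E
python3 - <<'E'
from h import *
np.set_printoptions(precision=3,suppress=True)
a=snap('scene');b=snap('top');c=snap('wrist')
import pickle;pickle.dump((a,b,c),open('s0.pkl','wb'))
im=np.hstack([a['frame'],b['frame']])[:,:,::-1]
cv2.imwrite('pics/a.png',cv2.resize(a['frame'][:,:,::-1],(768,576),interpolation=cv2.INTER_CUBIC))
cv2.imwrite('pics/b.png',cv2.resize(b['frame'][:,:,::-1],(768,576),interpolation=cv2.INTER_CUBIC))
st=robot.read_state();print(st);print(tool(st)[1])
for s in(a,b,c):print(-s['R'].T@s['t'],s['R'][2])
E
```

```text
{'clock': 0.15, 'qpos': array([ 1.114,  0.379,  1.735,  0.   ,  1.028, -0.033]), 'qvel': array([-0.   , -0.002, -0.002,  0.001,  0.001,  0.002]), 'tau': array([  0.001, -76.411, -43.465,   0.065,   0.041,  -0.   ]), 'ee_pos': array([0.288, 0.638, 0.238]), 'eef_rot': array([-0.   ,  0.21 ,  0.978, -0.   ]), 'force': array([ 0.041,  0.714, -0.642]), 'torque': array([ 0.03 , -0.011, -0.03 ]), 'grip_force': 0.0, 'gripper_width': 1.001037630187432}
[[-0.912  0.411 -0.   ]
 [ 0.411  0.912 -0.001]
 [ 0.    -0.001 -1.   ]]
[1.135 0.202 1.296] [-0.469 -0.17  -0.867]
[ 0.426 -0.029  1.437] [ 0.072 -0.025 -0.997]
[0.229 0.664 0.385] [ 0.211 -0.096 -0.973]
```

View pics/a.png

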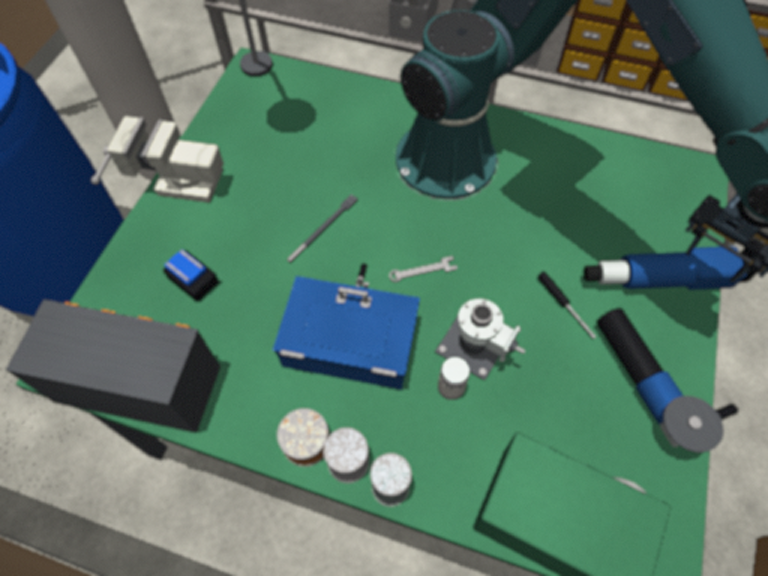

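View pics/b.png

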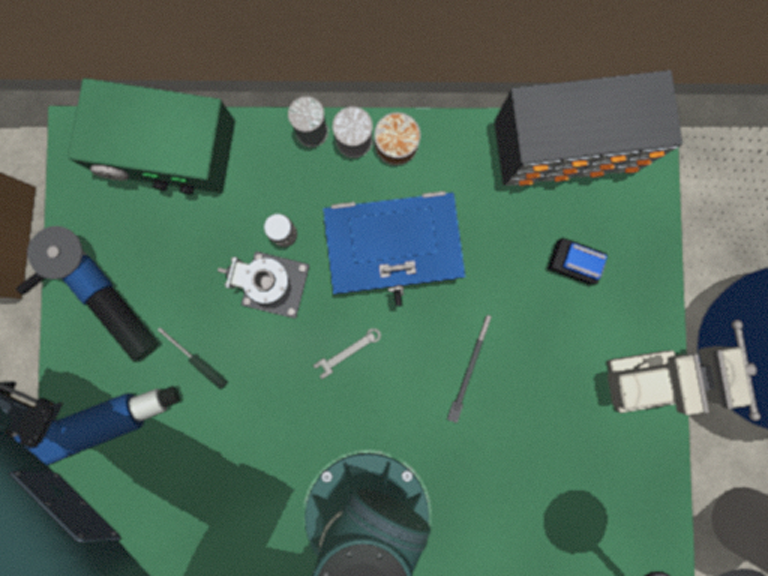

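Scene and top views show the case (top, at 768 scale): lid corners (325,210), (455,195), (463,278), (333,294), handle (397,268), knob (397,297), barrel mouth (265,281). In the scene view the knob is at (363,270), the handle at (353,295) and the mouth at (482,312).

```bash
python3 - <<'E'
from h import *
import pickle
np.set_printoptions(precision=4,suppress=True)
a,b,c=pickle.load(open('s0.pkl','rb'))
def blob(m,near,rad):
    n,l,s,ce=cv2.connectedComponentsWithStats(m.astype(np.uint8))
    o=[(np.hypot(*(ce[i]-near)),s[i,4],ce[i]) for i in range(1,n) if s[i,4]>4]
    o=[x for x in o if x[0]<rad];return sorted(o,key=lambda x:-x[1])[:2]
def win(s,u,v,r):
    m=np.zeros(s['frame'].shape[:2],bool);m[int(v)-r:int(v)+r,int(u)-r:int(u)+r]=1;return m
px={}
for nm,s,h,k,mo in(('scene',a,(353,295),(363,270),(482,312)),('top',b,(397,268),(397,297),(265,281))):
    f=s['frame'].astype(int);hsv=cv2.cvtColor(s['frame'],cv2.COLOR_RGB2HSV)
    h,k,mo=[np.array(x)/1.5 for x in(h,k,mo)]
    blue=cv2.inRange(hsv,(105,120,40),(125,255,255))>0
    n,l,st,ce=cv2.connectedComponentsWithStats((blue&win(s,*( (348/1.5,330/1.5) if nm=='scene' else (395/1.5,243/1.5)),62)).astype(np.uint8))
    i=1+np.argmax(st[1:,4]);cn=cv2.findContours((l==i).astype(np.uint8),0,2)[0][0]
    print(nm,'blue',st[i],cv2.approxPolyDP(cv2.convexHull(cn),3,True).reshape(-1,2).tolist(), cv2.minAreaRect(cn))
    g=f.max(2);sat=hsv[:,:,1]
    H=blob((g>130)&(sat<90)&win(s,*h,22),h,14)
    K=blob((g<60)&win(s,*k,12),k,10)
    M=blob((g<90)&win(s,*mo,10),mo,8)
    print('h',H,'k',K,'m',M);px[nm]=(H[0][2],K[0][2],M[0][2])
for j,n in enumerate('handle knob mouth'.split()):
    print(n,tri(a,px['scene'][j],b,px['top'][j]))
    print([plane(s,*px[q][j],z) for q,s in(('scene',a),('top',b)) for z in([.145],[.128],[.165])[j]])
for u,v in [(325,210),(455,195),(463,278),(333,294)]: print(plane(b,u/1.5,v/1.5,.1))
z=np.hstack([cv2.resize(s['frame'][int(v)-40:int(v)+40,int(u)-50:int(u)+50],(400,320),interpolation=cv2.INTER_CUBIC) for s,(u,v) in((a,(245,195)),(b,(262,180)))])
cv2.imwrite('pics/c.png',z[:,:,::-1])
E
```

```text
scene blue [ 183  185   96   73 4738] [[198, 185], [278, 199], [266, 257], [188, 241], [183, 230]] ((230.03262329101562, 220.24822998046875), (88.64520263671875, 60.775333404541016), 10.954063415527344)
h [(np.float64(1.7667199835266005), np.int32(102), array([237.049 , 196.2451])), (np.float64(9.48381545347418), np.int32(25), array([226.24, 199.36]))] k [(np.float64(0.4496844076483039), np.int32(19), array([241.5789, 179.8421]))] m [(np.float64(0.28327886186625717), np.int32(54), array([321.0556, 208.0556])), (np.float64(7.694875639743068), np.int32(10), array([318.9, 215.3]))]
top blue [ 216  129   93   67 4732] [[301, 129], [308, 184], [222, 194], [216, 139]] ((262.0231018066406, 161.6846466064453), (56.683876037597656, 87.69254302978516), 82.87498474121094)
h [(np.float64(0.27287203454726516), np.int32(138), array([264.7174, 178.3986])), (np.float64(13.503250637449414), np.int32(15), array([263.    , 192.0667]))] k [(np.float64(0.12804207570771123), np.int32(37), array([264.5676, 198.0811]))] m [(np.float64(4.671196917261233), np.int32(41), array([172.6341, 184.9756]))]
handle (array([ 0.5508, -0.0639,  0.1266]), np.float64(0.006746013628457169))
[array([ 0.5591, -0.0565,  0.145 ]), array([ 0.5501, -0.0666,  0.145 ])]
knob (array([ 0.4886, -0.0663,  0.1322]), np.float64(5.501143992054741e-06))
[array([ 0.4863, -0.0672,  0.128 ]), array([ 0.4888, -0.0664,  0.128 ])]
mouth (array([0.5283, 0.2147, 0.1716]), np.float64(0.004799960829506207))
[array([0.5256, 0.2125, 0.165 ]), array([0.5281, 0.2183, 0.165 ])]
[0.681  0.0892 0.1   ]
[ 0.7148 -0.196   0.1   ]
[ 0.5315 -0.2116  0.1   ]
[0.4972 0.071  0.1   ]
```

View pics/c.png

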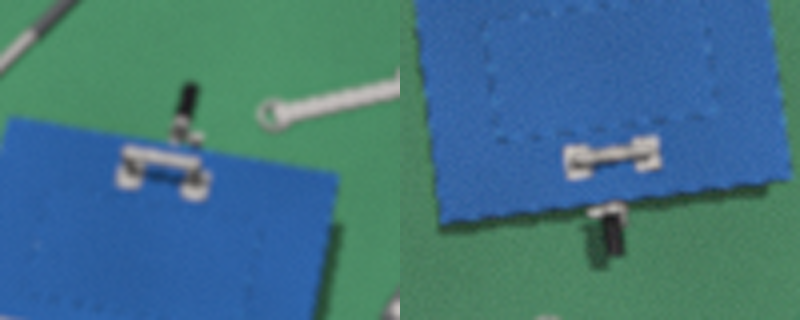

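Both crops show the handle bar at about (265,179) in the top view and (236,194) in the scene view, with the black knob below the lid edge pointing at the robot. Case yaw is about 6.9°, lid depth 185 mm (matches), and the knob measures 0.132 m high (128 mm expected).

apply_moves(
  commands=[
    {"az":-10.4,"fingers":255},
    {"az":-10.4,"fingers":255},
    {"az":-10.4,"fingers":255},
    {"dx":-18,"dy":-58,"fingers":255},
    {"dx":-18,"dy":-58,"fingers":255},
    {"dx":-18,"dy":-58,"fingers":255},
    {"dx":-18,"dy":-58,"fingers":255},
    {"dx":-18,"dy":-58,"fingers":255},
    {"dx":-18,"dy":-58,"fingers":255},
    {"dx":-18,"dy":-58,"fingers":255},
  ],
  grip_force=20,
)

```text
validation failed for argument at $.co...
```

apply_moves(
  commands=[
    {"dx":3,"dy":-51,"fingers":255},
    {"dx":3,"dy":-51,"fingers":255},
    {"dx":3,"dy":-51,"fingers":255},
    {"dx":3,"dy":-51,"fingers":255},
    {"dx":3,"dy":-51,"fingers":255,"dz":20},
    {"dx":3,"dy":-51,"fingers":255,"dz":20},
    {"dx":3,"dy":-51,"fingers":255,"dz":20},
    {"dx":0},
  ],
)

```text
validation failed for argument at $.co...
```

```bash
python3 - <<'E'
from h import *
import pickle
np.set_printoptions(precision=4,suppress=True)
a,b,c=pickle.load(open('s0.pkl','rb'))
print('bar',tri(a,(235.75,193.75),b,(265,178.75)))
for u,v in [(301.5,128.5),(308.5,184.5),(221.5,194.5),(215.5,139)]: print(plane(b,u,v,.102))
for u,v in [(198,185),(278.5,199)]: print('sc',plane(a,u,v,.102))
print(tool())
w=snap('wrist','w1');print(-w['R'].T@w['t'],proj(w,[.4886,-.0663,.13]),proj(w,[.5508,-.0639,.14]))
E
```

```text
bar (array([ 0.5491, -0.0664,  0.1392]), np.float64(0.0027184371239915126))
[ 0.7193 -0.1898  0.102 ]
[ 0.5341 -0.2108  0.102 ]
[0.502  0.0725 0.102 ]
[0.684  0.0928 0.102 ]
sc [ 0.5385 -0.2085  0.102 ]
sc [0.5035 0.0695 0.102 ]
(array([0.2878, 0.6378, 0.2385]), array([[-0.9115,  0.4113, -0.0004],
       [ 0.4113,  0.9115, -0.0007],
       [ 0.    , -0.0008, -1.    ]]))
[0.2289 0.6637 0.3849] [-144.9338  520.9244] [-121.8614  558.3143]
```

View pics/w1.png

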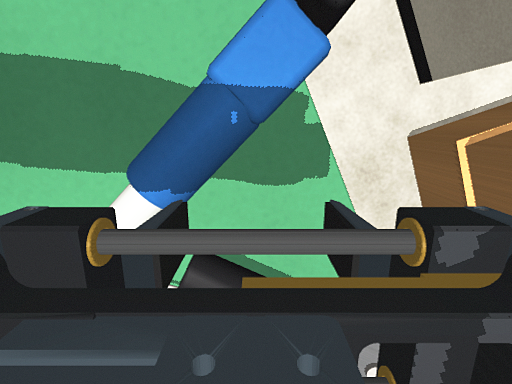

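The wrist view shows only the grinder and the fingers in the lower third, so it is no use here. The moves were refused, so I'll resend the rows with every key filled in.

apply_moves(
  commands=[
    {"dx":0,"dy":0,"dz":0,"ax":0,"ay":0,"az":-10.4,"fingers":255},
    {"dx":0,"dy":0,"dz":0,"ax":0,"ay":0,"az":-10.4,"fingers":255},
    {"dx":0,"dy":0,"dz":0,"ax":0,"ay":0,"az":-10.4,"fingers":255},
    {"dx":-18,"dy":-58,"dz":0,"ax":0,"ay":0,"az":0,"fingers":255},
    {"dx":-18,"dy":-58,"dz":0,"ax":0,"ay":0,"az":0,"fingers":255},
    {"dx":-18,"dy":-58,"dz":0,"ax":0,"ay":0,"az":0,"fingers":255},
    {"dx":-18,"dy":-58,"dz":0,"ax":0,"ay":0,"az":0,"fingers":255},
    {"dx":-18,"dy":-58,"dz":0,"ax":0,"ay":0,"az":0,"fingers":255},
    {"dx":-18,"dy":-58,"dz":0,"ax":0,"ay":0,"az":0,"fingers":255},
    {"dx":-18,"dy":-58,"dz":0,"ax":0,"ay":0,"az":0,"fingers":255},
  ],
  grip_force=20,
)

```text
clock: 1.45
ee_pos: [0.4623, 0.2484, 0.2391]
eef_rot: [0.0, -0.06, 0.998, 0.0]
force: [0.9, 0.7, 0.0]
gripper_width: 0.006
grip_force: 0.0
```

apply_moves(
  commands=[
    {"dx":3,"dy":-51,"dz":0,"ax":0,"ay":0,"az":0,"fingers":255},
    {"dx":3,"dy":-51,"dz":0,"ax":0,"ay":0,"az":0,"fingers":255},
    {"dx":3,"dy":-51,"dz":0,"ax":0,"ay":0,"az":0,"fingers":255},
    {"dx":3,"dy":-51,"dz":0,"ax":0,"ay":0,"az":0,"fingers":255},
    {"dx":3,"dy":-51,"dz":20,"ax":0,"ay":0,"az":0,"fingers":255},
    {"dx":3,"dy":-51,"dz":20,"ax":0,"ay":0,"az":0,"fingers":255},
    {"dx":3,"dy":-51,"dz":20,"ax":0,"ay":0,"az":0,"fingers":255},
    {"dx":0,"dy":0,"dz":0,"ax":0,"ay":0,"az":0,"fingers":255},
  ],
)

```text
clock: 2.45
ee_pos: [0.4833, -0.109, 0.1776]
eef_rot: [-0.001, -0.059, 0.998, 0.0]
force: [0.2, 0.3, -0.1]
gripper_width: 0.008
grip_force: 0.0
```

```bash
python3 - <<'E'
from h import *
np.set_printoptions(precision=4,suppress=True)
print(tool());print(robot.read_state()['qpos'])
b=snap('top','t2')
E
```

```text
(array([ 0.4833, -0.109 ,  0.1776]), array([[-0.9931, -0.1169, -0.0021],
       [-0.1169,  0.9931,  0.0004],
       [ 0.002 ,  0.0007, -1.    ]]))
[-0.2688  0.1481  2.1716 -0.0002  0.824  -1.9566]
```

apply_moves(
  commands=[
    {"dx":0,"dy":0,"dz":19,"ax":0,"ay":0,"az":0,"fingers":255},
    {"dx":0,"dy":0,"dz":19,"ax":0,"ay":0,"az":0,"fingers":255},
    {"dx":0,"dy":10,"dz":0,"ax":0,"ay":0,"az":0,"fingers":255},
    {"dx":0,"dy":10,"dz":0,"ax":0,"ay":0,"az":0,"fingers":255},
    {"dx":0,"dy":10,"dz":0,"ax":0,"ay":0,"az":0,"fingers":255},
    {"dx":0,"dy":10,"dz":3,"ax":0,"ay":0,"az":0,"fingers":255},
    {"dx":0,"dy":10,"dz":4,"ax":0,"ay":0,"az":0,"fingers":255},
    {"dx":0,"dy":10,"dz":4,"ax":0,"ay":0,"az":0,"fingers":255},
    {"dx":0,"dy":10,"dz":7,"ax":0,"ay":0,"az":0,"fingers":255},
    {"dx":0,"dy":10,"dz":8,"ax":0,"ay":0,"az":0,"fingers":255},
    {"dx":0,"dy":8,"dz":7,"ax":0,"ay":0,"az":0,"fingers":255},
    {"dx":0,"dy":8,"dz":8,"ax":0,"ay":0,"az":0,"fingers":255},
  ],
)

```text
clock: 4.0
ee_pos: [0.4723, -0.0109, 0.0993]
eef_rot: [-0.0, -0.06, 0.998, 0.0]
force: [-0.7, -1.4, -0.3]
gripper_width: 0.004
grip_force: 0.9
```

```bash
python3 - <<'E'
from h import *
np.set_printoptions(precision=4,suppress=True)
st=robot.read_state();print(tool(st)[0],st['force'])
b=snap('top');a=snap('scene')
z=np.hstack([cv2.resize(s['frame'][int(v)-40:int(v)+40,int(u)-50:int(u)+50],(400,320),interpolation=cv2.INTER_CUBIC) for s,(u,v) in((a,(255,190)),(b,(250,180)))])
cv2.imwrite('pics/d.png',z[:,:,::-1])
E
```

```text
[ 0.4723 -0.0109  0.0993] [-0.6999 -1.3686 -0.2585]
```

View pics/d.png

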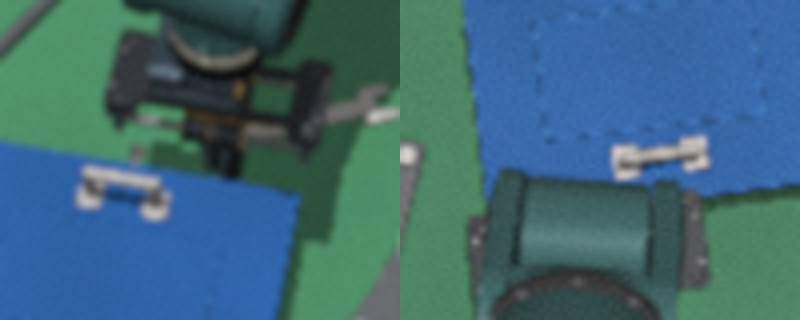

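The lever follows the finger: the 1.4 N reaction shows the knob still against it at about 1 rad. The stud shows free at crop (137,155). Next is the handle.

apply_moves(
  commands=[
    {"dx":0,"dy":-15,"dz":0,"ax":0,"ay":0,"az":0,"fingers":255},
    {"dx":0,"dy":0,"dz":-50,"ax":0,"ay":0,"az":0,"fingers":120},
    {"dx":0,"dy":0,"dz":-50,"ax":0,"ay":0,"az":0,"fingers":120},
    {"dx":-35,"dy":-24,"dz":0,"ax":0,"ay":0,"az":0,"fingers":120},
    {"dx":-35,"dy":-25,"dz":0,"ax":0,"ay":0,"az":0,"fingers":120},
    {"dx":0,"dy":0,"dz":0,"ax":0,"ay":0,"az":10,"fingers":120},
    {"dx":0,"dy":0,"dz":0,"ax":0,"ay":0,"az":10,"fingers":120},
    {"dx":0,"dy":0,"dz":0,"ax":0,"ay":0,"az":10,"fingers":120},
    {"dx":0,"dy":0,"dz":0,"ax":0,"ay":0,"az":10,"fingers":120},
    {"dx":0,"dy":0,"dz":0,"ax":0,"ay":0,"az":10,"fingers":120},
    {"dx":0,"dy":0,"dz":0,"ax":0,"ay":0,"az":10,"fingers":120},
  ],
)

```text
clock: 5.48
ee_pos: [0.5498, -0.0677, 0.2003]
eef_rot: [0.0, 0.45, 0.893, 0.0]
force: [0.1, 0.4, 0.1]
gripper_width: 0.529
grip_force: 0.0
```

apply_moves(
  commands=[
    {"dx":0,"dy":0,"dz":0,"ax":0,"ay":0,"az":10,"fingers":120},
    {"dx":0,"dy":0,"dz":0,"ax":0,"ay":0,"az":10,"fingers":120},
    {"dx":0,"dy":0,"dz":0,"ax":0,"ay":0,"az":10,"fingers":120},
    {"dx":0,"dy":0,"dz":0,"ax":0,"ay":0,"az":0,"fingers":120},
  ],
)

```text
clock: 5.98
ee_pos: [0.5498, -0.0675, 0.2003]
eef_rot: [0.0, 0.663, 0.749, 0.0]
force: [-0.1, 0.1, -0.6]
gripper_width: 0.534
grip_force: 0.0
```

```bash
python3 - <<'E'
from h import *
np.set_printoptions(precision=4,suppress=True)
st=robot.read_state();P,R=tool(st);print(P,st['gripper_width']);print(R)
print('tool delta to bar',R.T@(np.array([.549,-.0664,.143])-P)*1000)
w=snap('wrist','w2');print(-w['R'].T@w['t'],proj(w,[.549,-.0664,.14]))
E
```

```text
[ 0.5498 -0.0675  0.2003] 0.5340260598715334
[[-0.1208  0.9927  0.0005]
 [ 0.9927  0.1208 -0.0001]
 [-0.0001  0.0005 -1.    ]]
tool delta to bar [ 1.2133 -0.6461 57.2661]
[ 0.5424 -0.0038  0.3467] [254.5995 205.598 ]
```

View pics/w2.png

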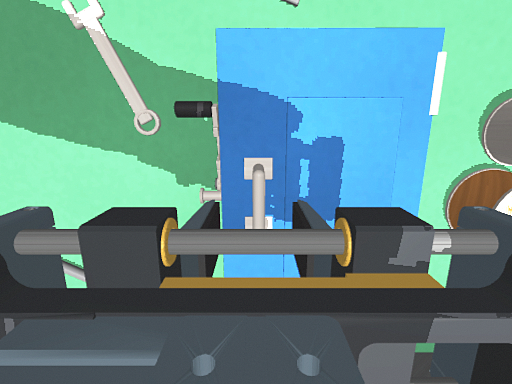

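The knob now lies at (193,108), well aside. The bar runs down x≈258, between the fingertips at 205 and 305, with its far leg at (258,168).

```bash
python3 - <<'E'
from h import *
np.set_printoptions(precision=4,suppress=True)
w=snap('wrist')
P,R=tool()
for p,z in [((259,168),.145),((258,168),.103),((258,225),.103),((258,200),.14)]:
    X=plane(w,*p,z);print(X,(R.T@(X-P)*1000))
k=plane(w,193,108,.08);print('knob',k,(k-[.4886,-.0663,.13])@[-.12,.993,0])
E
```

```text
[ 0.5484 -0.0346  0.145 ] [32.468   2.7767 55.133 ]
[ 0.5488 -0.0412  0.103 ] [25.9127  2.3323 97.1334]
[ 0.5559 -0.0965  0.103 ] [-29.8083   2.4706  97.1381]
[ 0.5511 -0.0612  0.14  ] [ 5.7541  2.117  60.135 ]
knob [0.4804 0.005  0.08  ] 0.07176494134284267
```

apply_moves(
  commands=[
    {"dx":1,"dy":2,"dz":28,"ax":0,"ay":0,"az":0,"fingers":120},
    {"dx":0,"dy":0,"dz":29,"ax":0,"ay":0,"az":0,"fingers":120},
    {"dx":0,"dy":0,"dz":0,"ax":0,"ay":0,"az":0,"fingers":255},
    {"dx":0,"dy":0,"dz":0,"ax":0,"ay":0,"az":0,"fingers":255},
    {"dx":0,"dy":0,"dz":0,"ax":0,"ay":0,"az":0,"fingers":255},
    {"dx":0,"dy":0,"dz":0,"ax":0,"ay":0,"az":0,"fingers":255},
    {"dx":0,"dy":0,"dz":0,"ax":0,"ay":0,"az":0,"fingers":255},
  ],
  grip_force=35,
)

```text
clock: 6.95
ee_pos: [0.5517, -0.0654, 0.1437]
eef_rot: [0.0, 0.663, 0.749, 0.0]
force: [-3.6, -0.8, 7.0]
gripper_width: 0.102
grip_force: 35.0
```

```bash
python3 - <<'E'
from h import *
np.set_printoptions(precision=1,suppress=True)
st=robot.read_state();print(st['ee_pos']*1000,st['gripper_width'],st['grip_force'],st['force'])
t=.2606+np.linspace(0,1.65,23);x=-155.2*np.cos(t);z=155.2*np.sin(t)
for a,b in zip(np.diff(x),np.diff(z)):print('dy %.1f dz %.1f'%(a,-b))
E
```

```text
[551.7 -65.4 143.7] 0.10171996377273307 35.001874566078186 [-3.6 -0.8  7. ]
dy 3.4 dz -11.1
dy 4.2 dz -10.8
dy 5.0 dz -10.5
dy 5.8 dz -10.1
dy 6.6 dz -9.6
dy 7.3 dz -9.1
dy 7.9 dz -8.5
dy 8.5 dz -7.9
dy 9.1 dz -7.3
dy 9.6 dz -6.5
dy 10.1 dz -5.8
dy 10.5 dz -5.0
dy 10.8 dz -4.2
dy 11.1 dz -3.4
dy 11.3 dz -2.6
dy 11.5 dz -1.7
dy 11.6 dz -0.8
dy 11.6 dz 0.0
dy 11.6 dz 0.9
dy 11.5 dz 1.8
dy 11.3 dz 2.6
dy 11.1 dz 3.5
```

apply_moves(
  commands=[
    {"dx":0,"dy":3.4,"dz":-11.1,"ax":0,"ay":0,"az":0,"fingers":255},
    {"dx":0,"dy":4.2,"dz":-10.8,"ax":0,"ay":0,"az":0,"fingers":255},
    {"dx":0,"dy":5,"dz":-10.5,"ax":0,"ay":0,"az":0,"fingers":255},
    {"dx":0,"dy":5.8,"dz":-10.1,"ax":0,"ay":0,"az":0,"fingers":255},
    {"dx":0,"dy":6.6,"dz":-9.6,"ax":0,"ay":0,"az":0,"fingers":255},
    {"dx":0,"dy":7.3,"dz":-9.1,"ax":0,"ay":0,"az":0,"fingers":255},
    {"dx":0,"dy":7.9,"dz":-8.5,"ax":0,"ay":0,"az":0,"fingers":255},
    {"dx":0,"dy":8.5,"dz":-7.9,"ax":0,"ay":0,"az":0,"fingers":255},
  ],
)

```text
clock: 7.95
ee_pos: [0.5974, -0.0596, 0.2212]
eef_rot: [-0.003, 0.663, 0.749, -0.003]
force: [-25.0, -5.7, 14.6]
gripper_width: 0.101
grip_force: 35.0
```

Tangential drag is about 9 N. There is also a 27 N outward radial push, so my arc runs about 3 mm tight, and I'll ease it outward.

apply_moves(
  commands=[
    {"dx":0,"dy":7,"dz":-9,"ax":0,"ay":0,"az":0,"fingers":255},
    {"dx":0,"dy":8.3,"dz":-8,"ax":0,"ay":0,"az":0,"fingers":255},
    {"dx":0,"dy":10.1,"dz":-6.5,"ax":0,"ay":0,"az":0,"fingers":255},
    {"dx":0,"dy":10.5,"dz":-5.5,"ax":0,"ay":0,"az":0,"fingers":255},
    {"dx":0,"dy":10.8,"dz":-4.5,"ax":0,"ay":0,"az":0,"fingers":255},
  ],
)

```text
clock: 8.57
ee_pos: [0.6459, -0.0537, 0.2534]
eef_rot: [-0.001, 0.663, 0.749, -0.001]
force: [0.5, -2.6, -20.8]
gripper_width: 0.1
grip_force: 35.0
```

apply_moves(
  commands=[
    {"dx":0,"dy":11,"dz":-0.5,"ax":0,"ay":0,"az":0,"fingers":255},
    {"dx":0,"dy":11,"dz":-2,"ax":0,"ay":0,"az":0,"fingers":255},
    {"dx":0,"dy":11.5,"dz":-1.7,"ax":0,"ay":0,"az":0,"fingers":255},
    {"dx":0,"dy":11.6,"dz":-0.8,"ax":0,"ay":0,"az":0,"fingers":255},
  ],
  grip_force=12,
)

```text
clock: 9.07
ee_pos: [0.6925, -0.048, 0.2619]
eef_rot: [0.001, 0.663, 0.748, 0.001]
force: [-6.5, 1.2, 5.0]
gripper_width: 0.106
grip_force: 12.0
```

apply_moves(
  commands=[
    {"dx":0,"dy":11.6,"dz":0,"ax":0,"ay":0,"az":0,"fingers":255},
    {"dx":0,"dy":11.6,"dz":0.5,"ax":0,"ay":0,"az":0,"fingers":255},
    {"dx":0,"dy":11.5,"dz":1.5,"ax":0,"ay":0,"az":0,"fingers":255},
    {"dx":0,"dy":11.3,"dz":2.3,"ax":0,"ay":0,"az":0,"fingers":255},
    {"dx":0,"dy":11.2,"dz":3,"ax":0,"ay":0,"az":0,"fingers":255},
    {"dx":0,"dy":0,"dz":0,"ax":0,"ay":0,"az":0,"fingers":255},
    {"dx":0,"dy":0,"dz":0,"ax":0,"ay":0,"az":0,"fingers":120},
    {"dx":0,"dy":0,"dz":0,"ax":0,"ay":0,"az":0,"fingers":150},
  ],
)

```text
clock: 10.07
ee_pos: [0.7482, -0.0414, 0.2522]
eef_rot: [0.0, 0.663, 0.748, 0.0]
force: [2.5, 0.5, 2.9]
gripper_width: 0.294
grip_force: 1.7
```

```bash
python3 - <<'E'
from h import *
np.set_printoptions(precision=3,suppress=True)
st=robot.read_state();print(st['ee_pos'],st['gripper_width'],st['force'],st['qpos'])
a=snap('scene');b=snap('top')
z=np.hstack([cv2.resize(s['frame'][int(v)-60:int(v)+60,int(u)-60:int(u)+60],(400,400),interpolation=cv2.INTER_CUBIC) for s,(u,v) in((a,(235,210)),(b,(262,155)))])
cv2.imwrite('pics/e.png',z[:,:,::-1])
E
```

```text
[ 0.748 -0.041  0.252] 0.294291949192955 [2.544 0.482 2.879] [-0.086  0.441  1.619  0.     1.08  -0.207]
```

View pics/e.png

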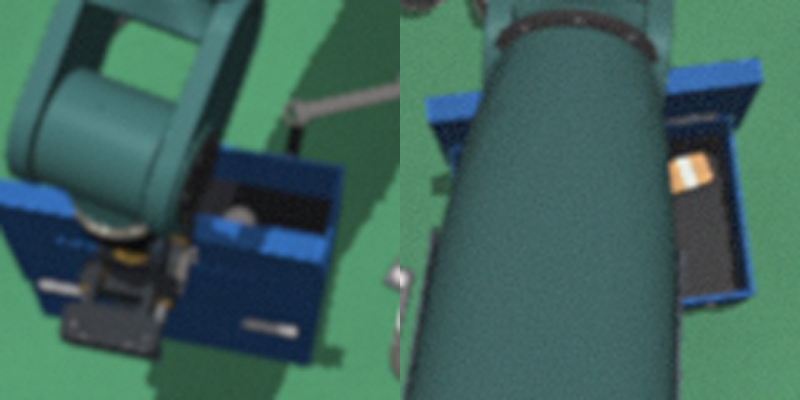

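The lid stands open and the inside shows (brush box at crop (690,172) in the top view). I'll back out upward and turn to look at the rams.

apply_moves(
  commands=[
    {"dx":0,"dy":0,"dz":0,"ax":0,"ay":0,"az":0,"fingers":175},
    {"dx":0,"dy":0,"dz":-22,"ax":0,"ay":0,"az":0,"fingers":175},
    {"dx":0,"dy":0,"dz":-40,"ax":0,"ay":0,"az":0,"fingers":175},
    {"dx":0,"dy":0,"dz":-48,"ax":0,"ay":0,"az":0,"fingers":120},
    {"dx":0,"dy":-30,"dz":0,"ax":0,"ay":0,"az":-10,"fingers":60},
    {"dx":0,"dy":0,"dz":0,"ax":0,"ay":0,"az":-10,"fingers":60},
    {"dx":0,"dy":0,"dz":0,"ax":0,"ay":0,"az":-10,"fingers":60},
    {"dx":0,"dy":0,"dz":0,"ax":0,"ay":0,"az":-10,"fingers":60},
    {"dx":0,"dy":0,"dz":0,"ax":0,"ay":0,"az":-10,"fingers":60},
    {"dx":0,"dy":0,"dz":0,"ax":0,"ay":0,"az":-10,"fingers":60},
    {"dx":0,"dy":0,"dz":0,"ax":0,"ay":0,"az":-10,"fingers":60},
    {"dx":0,"dy":0,"dz":0,"ax":0,"ay":0,"az":-10,"fingers":60},
  ],
)

```text
clock: 11.68
ee_pos: [0.7179, -0.0452, 0.3632]
eef_rot: [0.0, 0.024, 1.0, -0.0]
force: [-0.6, -1.0, -0.2]
gripper_width: 0.763
grip_force: 0.0
```

apply_moves(
  commands=[
    {"dx":0,"dy":0,"dz":0,"ax":0,"ay":0,"az":-10,"fingers":60},
    {"dx":30,"dy":0,"dz":0,"ax":0,"ay":0,"az":0,"fingers":60},
    {"dx":0,"dy":30,"dz":0,"ax":0,"ay":0,"az":0,"fingers":60},
    {"dx":0,"dy":0,"dz":0,"ax":0,"ay":0,"az":0,"fingers":60},
  ],
)

```text
clock: 12.18
ee_pos: [0.6843, -0.0179, 0.3633]
eef_rot: [0.001, -0.061, 0.998, -0.0]
force: [-0.0, -0.3, 0.0]
gripper_width: 0.766
grip_force: 0.0
```

```bash
python3 - <<'E'
from h import *
import pickle
np.set_printoptions(precision=4,suppress=True)
st=robot.read_state();P,R=tool(st);print(P,st['gripper_width']);print(R)
w=snap('wrist','w3');pickle.dump(w,open('w3.pkl','wb'));print(-w['R'].T@w['t'],proj(w,[.592,-.015,.086]),proj(w,[.603,-.1044,.086]))
E
```

```text
[ 0.6843 -0.0179  0.3633] 0.7663436350145949
[[-0.9926 -0.1216  0.001 ]
 [-0.1216  0.9926  0.    ]
 [-0.001  -0.0001 -1.    ]]
[ 0.62   -0.0268  0.5097] [265.4877 107.5017] [206.211  107.4731]
```

View pics/w3.png

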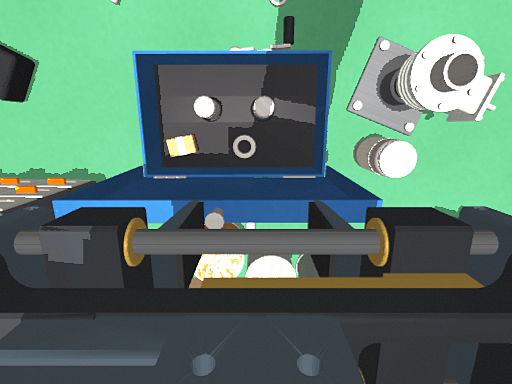

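Everything is in view: ram tops at (204,105) and (263,105), within 3 px of prediction, the bearing at (245,147) and the barrel mouth at (460,70). I'll shift sideways for a second view and triangulate.

apply_moves(
  commands=[
    {"dx":0,"dy":50,"dz":0,"ax":0,"ay":0,"az":0,"fingers":60},
    {"dx":0,"dy":50,"dz":0,"ax":0,"ay":0,"az":0,"fingers":60},
    {"dx":0,"dy":0,"dz":0,"ax":0,"ay":0,"az":0,"fingers":60},
  ],
)

```text
clock: 12.6
ee_pos: [0.6725, 0.0823, 0.3624]
eef_rot: [0.0, -0.062, 0.998, 0.0]
force: [0.7, -0.0, 0.2]
gripper_width: 0.765
grip_force: 0.0
```

```bash
python3 - <<'E'
from h import *
import pickle
np.set_printoptions(precision=4,suppress=True)
w1=pickle.load(open('w3.pkl','rb'));w2=snap('wrist','w4');pickle.dump(w2,open('w4.pkl','wb'))
def circ(s,X,dark,tag,r0):
    u,v=proj(s,X).astype(int);k=5
    g=cv2.cvtColor(s['frame'],cv2.COLOR_RGB2GRAY)[v-22:v+22,u-22:u+22]
    big=cv2.GaussianBlur(cv2.resize(g,None,fx=k,fy=k,interpolation=cv2.INTER_CUBIC),(5,5),1)
    c=cv2.HoughCircles(big,cv2.HOUGH_GRADIENT,1,60,param1=90,param2=15,minRadius=int(r0*.8*k),maxRadius=int(r0*1.2*k))
    if c is None:print(tag,'none');return None
    c=c[0][:3];print(tag,(u,v),[(x/k+u-22,y/k+v-22,r/k) for x,y,r in c])
    c=min(c,key=lambda q:np.hypot(q[0]-110,q[1]-110));return c[0]/k+u-22-.4,c[1]/k+v-22-.4
f=w1['mtx'][0,0];print(f)
for n,X,r in(('L',[.589,-.013,.086],.016*f/.424),('R',[.6,-.102,.086],.016*f/.424),('M',[.528,.215,.165],.018*f/.345)):
    p=[circ(s,X,0,n,r) for s in(w1,w2)]
    if all(q is not None for q in p):print(n,tri(w1,p[0],w2,p[1]))
    np.vstack
z=np.hstack([cv2.resize(s['frame'][20:180,130:512],(400,168)) for s in(w1,w2)])
im=[]
for s in(w1,w2):
    for X in([.589,-.013,.086],[.6,-.102,.086],[.528,.215,.165]):
        u,v=proj(s,X).astype(int);im.append(cv2.resize(s['frame'][max(v-22,0):v+22,u-22:u+22],(260,260),interpolation=cv2.INTER_CUBIC))
cv2.imwrite('pics/f.png',np.vstack([np.hstack(im[:3]),np.hstack(im[3:])])[:,:,::-1])
E
```

```text
267.09800785153095
L (np.int64(267), np.int64(105)) [(np.float64(262.8999996185303), np.float64(106.89999961853027), np.float32(11.219999))]
L (np.int64(200), np.int64(105)) [(np.float64(198.29999923706055), np.float64(106.10000038146973), np.float32(11.219999))]
L (array([ 0.5899, -0.0195,  0.0732]), np.float64(0.0006702683680795712))
R (np.int64(207), np.int64(105)) [(np.float64(204.10000038146973), np.float64(106.5), np.float32(10.4))]
R (np.int64(141), np.int64(105)) [(np.float64(137.10000038146973), np.float64(106.70000076293945), np.float32(10.9800005)), (np.float64(153.0999984741211), np.float64(109.29999923706055), np.float32(9.440001))]
R (array([ 0.602 , -0.1079,  0.0881]), np.float64(0.0009390367878889893))
M (np.int64(464), np.int64(72)) [(np.float64(460.5), np.float64(69.70000076293945), np.float32(16.039999))]
M (np.int64(381), np.int64(72)) [(np.float64(377.29999923706055), np.float64(68.29999923706055), np.float32(16.48))]
M (array([0.5242, 0.2094, 0.164 ]), np.float64(0.0011568748104681956))
```

View pics/f.png

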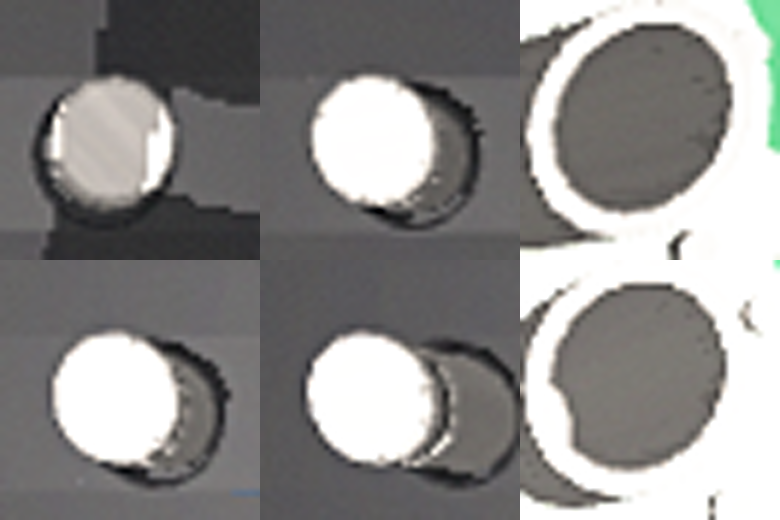

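Right ram top: (0.602, -0.108, 0.088); mouth: (0.524, 0.209, 0.164). Both heights match the text. Left ram by hand from the crop circles at (264,106.2) and (197.6,106.4): (0.591, -0.0185), 90 mm from the right one, as it should be. The left ram comes first.

apply_moves(
  commands=[
    {"dx":46.5,"dy":-45,"dz":0,"ax":0,"ay":0,"az":0,"fingers":60},
    {"dx":46.5,"dy":-45,"dz":0,"ax":0,"ay":0,"az":0,"fingers":60},
    {"dx":0,"dy":0,"dz":50,"ax":0,"ay":0,"az":0,"fingers":60},
    {"dx":0,"dy":0,"dz":50,"ax":0,"ay":0,"az":0,"fingers":60},
    {"dx":0,"dy":0,"dz":50,"ax":0,"ay":0,"az":0,"fingers":60},
    {"dx":0,"dy":0,"dz":50,"ax":0,"ay":0,"az":0,"fingers":60},
    {"dx":0,"dy":0,"dz":0,"ax":0,"ay":0,"az":0,"fingers":60},
  ],
)

```text
clock: 13.52
ee_pos: [0.592, -0.0178, 0.159]
eef_rot: [-0.003, -0.06, 0.998, 0.0]
force: [0.4, 0.0, 0.9]
gripper_width: 0.764
grip_force: 0.0
```

```bash
python3 - <<'E'
from h import *
import pickle
np.set_printoptions(precision=4,suppress=True)
w1=pickle.load(open('w3.pkl','rb'));w2=pickle.load(open('w4.pkl','rb'))
L,e=tri(w1,(264,106.2),w2,(197.6,106.4));print(L,e,plane(w1,264,106.2,.086),plane(w2,197.6,106.4,.086))
P,R=tool();print(P);print(R,R.T@(np.array([.5912,-.0185,.072])-P)*1000)
f=[];
for i in range(4): robot.snapshot('wrist');f.append(robot.read_state()['force'])
print(np.mean(f,0),np.std(f,0))
E
```

```text
[ 0.5908 -0.0174  0.0852] 0.0008179714146896658 [ 0.5904 -0.0175  0.086 ] [ 0.5912 -0.0172  0.086 ]
[ 0.592  -0.0178  0.159 ]
[[-0.9928 -0.1194 -0.006 ]
 [-0.1194  0.9928  0.0002]
 [ 0.0059  0.001  -1.    ]] [ 0.3718 -0.669  87.0437]
[-0.0207 -0.3121  0.7189] [0.3598 0.4782 0.5795]
```

apply_moves(
  commands=[
    {"dx":1,"dy":0,"dz":30,"ax":0,"ay":0,"az":0,"fingers":60},
    {"dx":0,"dy":0,"dz":30,"ax":0,"ay":0,"az":0,"fingers":60},
    {"dx":0,"dy":0,"dz":27,"ax":0,"ay":0,"az":0,"fingers":60},
    {"dx":0,"dy":0,"dz":0,"ax":0,"ay":0,"az":0,"fingers":255},
    {"dx":0,"dy":0,"dz":0,"ax":0,"ay":0,"az":0,"fingers":255},
    {"dx":0,"dy":0,"dz":0,"ax":0,"ay":0,"az":0,"fingers":255},
    {"dx":0,"dy":0,"dz":0,"ax":0,"ay":0,"az":0,"fingers":255},
    {"dx":0,"dy":0,"dz":0,"ax":0,"ay":0,"az":0,"fingers":255},
  ],
  grip_force=25,
)

```text
clock: 14.72
ee_pos: [0.5934, -0.017, 0.0756]
eef_rot: [0.001, -0.06, 0.998, -0.0]
force: [-1.9, -0.5, 8.1]
gripper_width: 0.345
grip_force: 25.0
```

apply_moves(
  commands=[
    {"dx":0,"dy":0,"dz":-10,"ax":0,"ay":0,"az":0,"fingers":255},
    {"dx":0,"dy":0,"dz":-15,"ax":0,"ay":0,"az":0,"fingers":255},
    {"dx":0,"dy":0,"dz":-15,"ax":0,"ay":0,"az":0,"fingers":255},
    {"dx":0,"dy":0,"dz":-10,"ax":0,"ay":0,"az":0,"fingers":255},
    {"dx":0,"dy":0,"dz":0,"ax":0,"ay":0,"az":0,"fingers":255},
    {"dx":0,"dy":0,"dz":0,"ax":0,"ay":0,"az":0,"fingers":255},
  ],
)

```text
clock: 15.48
ee_pos: [0.5926, -0.0169, 0.1245]
eef_rot: [-0.0, -0.06, 0.998, 0.0]
force: [-0.0, -0.5, -4.4]
gripper_width: 0.342
grip_force: 25.0
```

```bash
python3 - <<'E'
from h import *
np.set_printoptions(precision=4,suppress=True)
P,R=tool();print(P,R[:,2])
f=[]
for i in range(8): robot.snapshot('wrist');s=robot.read_state();f.append(s['force'])
print(np.mean(f,0),np.std(f,0),s['gripper_width']*91,s['grip_force'],s['clock'])
E
```

```text
[ 0.5926 -0.0169  0.1245] [-0.0004  0.     -1.    ]
[-0.258   0.068  -4.2342] [0.6098 0.3795 0.3668] 31.342265863208233 24.99943256378174 15.875
```

The left ram reads 4.2 N, roughly 0.43–0.5 kg, so it looks solid. I'll set it back and feel the right one.

apply_moves(
  commands=[
    {"dx":0,"dy":0,"dz":15,"ax":0,"ay":0,"az":0,"fingers":255},
    {"dx":0,"dy":0,"dz":15,"ax":0,"ay":0,"az":0,"fingers":255},
    {"dx":0,"dy":0,"dz":10,"ax":0,"ay":0,"az":0,"fingers":255},
    {"dx":0,"dy":0,"dz":8,"ax":0,"ay":0,"az":0,"fingers":255},
    {"dx":0,"dy":0,"dz":0,"ax":0,"ay":0,"az":0,"fingers":255},
    {"dx":0,"dy":0,"dz":0,"ax":0,"ay":0,"az":0,"fingers":255},
  ],
)

```text
clock: 16.62
ee_pos: [0.5929, -0.0169, 0.0768]
eef_rot: [0.0, -0.06, 0.998, -0.0]
force: [0.3, 0.5, -3.4]
gripper_width: 0.351
grip_force: 25.0
```

apply_moves(
  commands=[
    {"dx":0,"dy":0,"dz":1.5,"ax":0,"ay":0,"az":0,"fingers":255},
    {"dx":0,"dy":0,"dz":0,"ax":0,"ay":0,"az":0,"fingers":180},
    {"dx":0,"dy":0,"dz":0,"ax":0,"ay":0,"az":0,"fingers":60},
    {"dx":0,"dy":0,"dz":0,"ax":0,"ay":0,"az":0,"fingers":60},
    {"dx":0,"dy":0,"dz":-35,"ax":0,"ay":0,"az":0,"fingers":60},
    {"dx":0,"dy":0,"dz":-35,"ax":0,"ay":0,"az":0,"fingers":60},
    {"dx":1,"dy":-45,"dz":0,"ax":0,"ay":0,"az":0,"fingers":60},
    {"dx":1,"dy":-46,"dz":0,"ax":0,"ay":0,"az":0,"fingers":60},
    {"dx":0,"dy":0,"dz":0,"ax":0,"ay":0,"az":0,"fingers":60},
  ],
)

```text
clock: 17.75
ee_pos: [0.6022, -0.1098, 0.1456]
eef_rot: [0.0, -0.059, 0.998, -0.0]
force: [0.2, 0.9, -0.2]
gripper_width: 0.762
grip_force: 0.0
```

```bash
python3 - <<'E'
from h import *
np.set_printoptions(precision=4,suppress=True)
P,R=tool();print(P,R.T@(np.array([.602,-.108,.072])-P)*1000)
f=[]
for i in range(4): w=robot.snapshot('wrist');s=robot.read_state();f.append(s['force'])
print(np.mean(f,0),s['clock'],s['gripper_width'])
E
```

```text
[ 0.6022 -0.1098  0.1456] [ 0.0546  1.8159 73.5967]
[-0.2811 -0.073  -0.4504] 17.95 0.7707871102125866
```

apply_moves(
  commands=[
    {"dx":0,"dy":2,"dz":25,"ax":0,"ay":0,"az":0,"fingers":60},
    {"dx":0,"dy":0,"dz":25,"ax":0,"ay":0,"az":0,"fingers":60},
    {"dx":0,"dy":0,"dz":20,"ax":0,"ay":0,"az":0,"fingers":60},
    {"dx":0,"dy":0,"dz":0,"ax":0,"ay":0,"az":0,"fingers":255},
    {"dx":0,"dy":0,"dz":0,"ax":0,"ay":0,"az":0,"fingers":255},
    {"dx":0,"dy":0,"dz":0,"ax":0,"ay":0,"az":0,"fingers":255},
    {"dx":0,"dy":0,"dz":0,"ax":0,"ay":0,"az":0,"fingers":255},
    {"dx":0,"dy":0,"dz":0,"ax":0,"ay":0,"az":0,"fingers":255},
  ],
)

```text
clock: 18.95
ee_pos: [0.6021, -0.1056, 0.0759]
eef_rot: [0.001, -0.06, 0.998, -0.0]
force: [0.5, 0.1, 5.2]
gripper_width: 0.347
grip_force: 24.9
```

apply_moves(
  commands=[
    {"dx":0,"dy":0,"dz":-10,"ax":0,"ay":0,"az":0,"fingers":255},
    {"dx":0,"dy":0,"dz":-15,"ax":0,"ay":0,"az":0,"fingers":255},
    {"dx":0,"dy":0,"dz":-15,"ax":0,"ay":0,"az":0,"fingers":255},
    {"dx":0,"dy":0,"dz":-10,"ax":0,"ay":0,"az":0,"fingers":255},
    {"dx":0,"dy":0,"dz":0,"ax":0,"ay":0,"az":0,"fingers":255},
    {"dx":0,"dy":0,"dz":0,"ax":0,"ay":0,"az":0,"fingers":255},
  ],
)

```text
clock: 19.7
ee_pos: [0.6014, -0.1054, 0.125]
eef_rot: [-0.0, -0.06, 0.998, 0.0]
force: [-0.8, -0.7, -1.8]
gripper_width: 0.344
grip_force: 24.9
```

```bash
python3 - <<'E'
from h import *
np.set_printoptions(precision=4,suppress=True)
P,R=tool();print(P,R[:,2])
f=[]
for i in range(8): robot.snapshot('wrist');s=robot.read_state();f.append(s['force'])
print(np.mean(f,0),np.std(f,0),s['gripper_width']*91,s['grip_force'],s['clock'])
E
```

```text
[ 0.6014 -0.1054  0.125 ] [-0.0003  0.0001 -1.    ]
[ 0.055  -0.1136 -2.0098] [0.3201 0.4924 0.4036] 31.336757610464307 24.919884502887726 20.1
```

The right ram reads 2.0 N, so it is the hollow one. It goes back in its pocket, then I fetch the left.

apply_moves(
  commands=[
    {"dx":0,"dy":0,"dz":15,"ax":0,"ay":0,"az":0,"fingers":255},
    {"dx":0,"dy":0,"dz":15,"ax":0,"ay":0,"az":0,"fingers":255},
    {"dx":0,"dy":0,"dz":10,"ax":0,"ay":0,"az":0,"fingers":255},
    {"dx":0,"dy":0,"dz":9,"ax":0,"ay":0,"az":0,"fingers":255},
    {"dx":0,"dy":0,"dz":0,"ax":0,"ay":0,"az":0,"fingers":255},
    {"dx":0,"dy":0,"dz":0,"ax":0,"ay":0,"az":0,"fingers":255},
  ],
)

```text
clock: 20.85
ee_pos: [0.6016, -0.1055, 0.0761]
eef_rot: [-0.0, -0.06, 0.998, 0.0]
force: [-0.2, -0.2, -2.2]
gripper_width: 0.347
grip_force: 25.0
```

apply_moves(
  commands=[
    {"dx":0,"dy":0,"dz":1,"ax":0,"ay":0,"az":0,"fingers":255},
    {"dx":0,"dy":0,"dz":0,"ax":0,"ay":0,"az":0,"fingers":180},
    {"dx":0,"dy":0,"dz":0,"ax":0,"ay":0,"az":0,"fingers":60},
    {"dx":0,"dy":0,"dz":0,"ax":0,"ay":0,"az":0,"fingers":60},
    {"dx":0,"dy":0,"dz":0,"ax":0,"ay":0,"az":0,"fingers":60},
    {"dx":0,"dy":0,"dz":-35,"ax":0,"ay":0,"az":0,"fingers":60},
    {"dx":0,"dy":0,"dz":-35,"ax":0,"ay":0,"az":0,"fingers":60},
    {"dx":-1,"dy":44,"dz":0,"ax":0,"ay":0,"az":0,"fingers":60},
    {"dx":-1,"dy":45,"dz":0,"ax":0,"ay":0,"az":0,"fingers":60},
    {"dx":0,"dy":0,"dz":0,"ax":0,"ay":0,"az":0,"fingers":60},
  ],
)

```text
clock: 22.1
ee_pos: [0.5925, -0.0148, 0.1454]
eef_rot: [0.0, -0.062, 0.998, 0.0]
force: [0.1, -0.0, -0.1]
gripper_width: 0.761
grip_force: 0.0
```

```bash
python3 - <<'E'
from h import *
np.set_printoptions(precision=4,suppress=True)
P,R=tool();print(P,R.T@(np.array([.592,-.017,.074])-P)*1000)
s=snap('scene');v,u=206,235
z=cv2.resize(s['frame'][v-60:v+60,u-80:u+80],(640,480),interpolation=cv2.INTER_CUBIC)
cv2.imwrite('pics/g.png',z[:,:,::-1])
E
```

```text
[ 0.5925 -0.0148  0.1454] [ 0.7694 -2.1652 71.3825]
```

View pics/g.png

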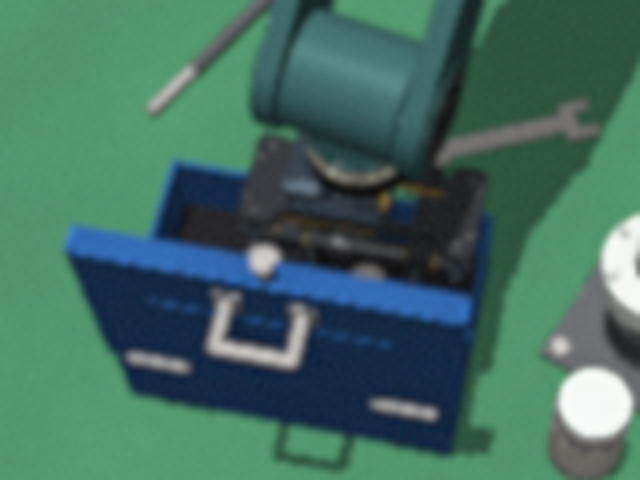

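The right ram is upright in its pocket, its top at (263,262). Now I'll take the left ram for good.

apply_moves(
  commands=[
    {"dx":1,"dy":-2,"dz":25,"ax":0,"ay":0,"az":0,"fingers":60},
    {"dx":0,"dy":0,"dz":25,"ax":0,"ay":0,"az":0,"fingers":60},
    {"dx":0,"dy":0,"dz":20,"ax":0,"ay":0,"az":0,"fingers":60},
    {"dx":0,"dy":0,"dz":0,"ax":0,"ay":0,"az":0,"fingers":255},
    {"dx":0,"dy":0,"dz":0,"ax":0,"ay":0,"az":0,"fingers":255},
    {"dx":0,"dy":0,"dz":0,"ax":0,"ay":0,"az":0,"fingers":255},
    {"dx":0,"dy":0,"dz":0,"ax":0,"ay":0,"az":0,"fingers":255},
    {"dx":0,"dy":0,"dz":0,"ax":0,"ay":0,"az":0,"fingers":255},
  ],
  grip_force=40,
)

```text
clock: 23.15
ee_pos: [0.5925, -0.0189, 0.0758]
eef_rot: [0.0, -0.06, 0.998, -0.0]
force: [-0.6, -0.2, 4.8]
gripper_width: 0.347
grip_force: 39.9
```

apply_moves(
  commands=[
    {"dx":0,"dy":0,"dz":-10,"ax":0,"ay":0,"az":0,"fingers":255},
    {"dx":0,"dy":0,"dz":-20,"ax":0,"ay":0,"az":0,"fingers":255},
    {"dx":0,"dy":0,"dz":-30,"ax":0,"ay":0,"az":0,"fingers":255},
    {"dx":0,"dy":0,"dz":-30,"ax":0,"ay":0,"az":0,"fingers":255},
    {"dx":0,"dy":0,"dz":-30,"ax":0,"ay":0,"az":0,"fingers":255},
    {"dx":0,"dy":0,"dz":-30,"ax":0,"ay":0,"az":0,"fingers":255},
    {"dx":0,"dy":0,"dz":-30,"ax":0,"ay":0,"az":0,"fingers":255},
    {"dx":0,"dy":0,"dz":-20,"ax":0,"ay":0,"az":0,"fingers":255},
    {"dx":0,"dy":0,"dz":0,"ax":0,"ay":0,"az":0,"fingers":255},
  ],
)

```text
clock: 24.28
ee_pos: [0.5926, -0.019, 0.2769]
eef_rot: [0.001, -0.06, 0.998, -0.0]
force: [0.7, 0.2, -4.4]
gripper_width: 0.341
grip_force: 39.8
```

```bash
python3 - <<'E'
from h import *
np.set_printoptions(precision=4,suppress=True)
s=robot.read_state();P,R=tool(s);print(P,s['force'],s['gripper_width']*91,s['qpos'])
print('M',R.T@(np.array([.5242,.2094,.266])-P)*1000)
E
```

```text
[ 0.5926 -0.019   0.2769] [ 0.7068  0.1766 -4.365 ] 31.054228924019945 [-0.0714  0.1667  1.9333 -0.      1.039  -1.7629]
M [ 40.4169 234.9907  10.7081]
```

apply_moves(
  commands=[
    {"dx":5,"dy":30,"dz":0,"ax":0,"ay":0,"az":0,"fingers":255},
    {"dx":7,"dy":40,"dz":0,"ax":0,"ay":0,"az":0,"fingers":255},
    {"dx":7,"dy":40,"dz":0,"ax":0,"ay":0,"az":0,"fingers":255},
    {"dx":7,"dy":40,"dz":0,"ax":0,"ay":0,"az":0,"fingers":255},
    {"dx":6,"dy":40,"dz":0,"ax":0,"ay":0,"az":0,"fingers":255},
    {"dx":5,"dy":30,"dz":0,"ax":0,"ay":0,"az":0,"fingers":255},
    {"dx":2,"dy":15,"dz":5,"ax":0,"ay":0,"az":0,"fingers":255},
    {"dx":0,"dy":0,"dz":5,"ax":0,"ay":0,"az":0,"fingers":255},
    {"dx":0,"dy":0,"dz":0,"ax":0,"ay":0,"az":0,"fingers":255},
    {"dx":0,"dy":0,"dz":0,"ax":0,"ay":0,"az":0,"fingers":255},
    {"dx":0,"dy":0,"dz":0,"ax":0,"ay":0,"az":0,"fingers":255},
  ],
)

```text
clock: 25.65
ee_pos: [0.5253, 0.2091, 0.2654]
eef_rot: [0.0, -0.06, 0.998, 0.0]
force: [-0.3, -0.2, -3.6]
gripper_width: 0.34
grip_force: 39.8
```

```bash
python3 - <<'E'
from h import *
np.set_printoptions(precision=4,suppress=True)
s=robot.read_state();P,R=tool(s);print(P,R[:,2],s['force'],s['gripper_width']*91,s['grip_force'],s['qvel'],s['clock'])
# check: rams & lid from the free top view
b=snap('top')
h=cv2.cvtColor(b['frame'],cv2.COLOR_RGB2HSV)
for n,X in(('Lpocket',[.591,-.0175,.03]),('Rram',[.6015,-.1055,.086])):
    u,v=proj(b,X).astype(int);print(n,u,v,h[v-2:v+3,u-2:u+3,2].tolist())
g=h[:,:,2];m=((g>120)&(h[:,:,1]<70)).astype(np.uint8);u,v=proj(b,[.6015,-.1055,.086]).astype(int)
n,l,st,ce=cv2.connectedComponentsWithStats(m[v-12:v+12,u-12:u+12])
for i in range(1,n):print(st[i],plane(b,*(ce[i]+[u-12,v-12]),.086))
u,v=proj(b,[.4804,.005,.08]).astype(int);print('knob',h[v-2:v+3,u-2:u+3,2].tolist())
E
```

```text
[0.5253 0.2091 0.2654] [ 0.0003  0.0001 -1.    ] [-0.2789 -0.1858 -3.5617] 30.93365742862456 39.83398497104645 [ 0.0042 -0.0031  0.0009 -0.0006 -0.0009  0.0004] 25.65
Lpocket 249 169 [[69, 71, 68, 73, 71], [71, 71, 71, 66, 72], [67, 74, 74, 74, 66], [70, 71, 71, 69, 72], [69, 72, 72, 70, 70]]
Rram 275 164 [[189, 211, 215, 216, 210], [213, 218, 215, 214, 217], [210, 215, 213, 213, 215], [216, 215, 213, 215, 215], [216, 218, 217, 216, 219]]
[ 8  8 10 10 77] [ 0.6009 -0.1047  0.086 ]
knob [[56, 43, 46, 47, 80], [53, 42, 46, 46, 85], [59, 41, 50, 48, 83], [69, 46, 51, 49, 71], [76, 46, 53, 46, 72]]
```

The right ram is upright in its pocket, at (0.601, -0.105) in the top view. The left pocket is empty, the knob is still aside, and the heavy ram is over the mouth and still.

```bash
python3 -c "
from rig import robot
print(robot.finish_job())"
```

```text
the job is handed in; nothing more can be done
None
```

I handed the job in with the heavier ram (the left one, about 4.2 N against 2.0 N) held upright about 35 mm above the barrel mouth, the lighter ram back in its right pocket, and the latch aside and lid open; no verdict was returned.

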